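# Unlock the tongs and lift out the brown egg

## Robot

A 6-joint arm with a two-finger parallel gripper is mounted at the origin on a cart in front of the work surface, level with it; the furniture and walls round the work are solid. World frame = base frame: x ahead of the robot, y to its left, z up, the work surface at z = 0. Lengths are in m, angles in rad, forces in N, time in s.
With the tool pointing down it reaches from about 0.35 to 1 m from the base axis. Payload 7.1 kg.
Tool frame: the origin (TCP) lies between the finger pads; the fingertips stand 22 mm ahead of it and the grasp point (between the pads) lies 3 mm ahead of it; z points along the fingers, y is the line along which they close (so a half turn about z gives the same grasp; the last joint's range is limited). The gripper opens to 85 mm and grips with 20 to 120 N. Pads are 22 mm wide; open, the fingers measure 114 mm over their backs; the gripper's body (76 mm by 85 mm) begins 54 mm behind the grasp point. The pads swing forward as they close: fully open they stand 13 mm farther back than shut.
Start: joints at [-1.189, 0.423, 1.63, -0, 1.089, -0.019], TCP at [0.244, -0.575, 0.253] pointing down, gripper open.
Joint ranges: [-3, 3], [-0.9, 2.11], [0.09, 2.58], [-1.31, 4.45], [0.11, 2.69], [-2.54, 2.54]. Speed limits (rad/s): [2.39, 2.39, 3.01, 3.14, 3.14, 3.14].

## Interface

Orientations are given as a rotation vector (axis times angle).
In Python, from rig import manip gives the robot as it stands. The module is installed in compiled form; this text tells all that it offers. Calls block until the motion is done:
- manip.move_to(position, orientation): joint-space move of the TCP to a pose.
- manip.servo_line(position, orientation=None, rate=0.15): straight line of the TCP; orientation=None keeps the orientation; rate is the mean speed in m/s.
- manip.set_joints(angles): joint-space move.
- manip.command_gripper(opening, f_grip=None): finger opening in m; f_grip is the grip in N (None keeps the last); returns when the fingers have stopped.
- manip.hold(seconds).
- manip.solve_ik(position, orientation): joint angles nearest the present ones, or None.
- manip.camera(name): name is "scene" or "top"; returns a dict with "image" (400x640x3 uint8, red, green, blue), "fx", "fy", "cx", "cy" (pixels), "cam_to_world" (4x4, takes a point from camera to world coordinates). Camera axes: x right, y down, z forward; pixel columns grow to the right and rows downward; lengths in m; the calibration is good to about 2 mm. A picture is of the moment at which its call begins. There is no depth.
A pose or a line that the arm cannot do raises manip.IKError and nothing moves.
- manip.sign_off(): hands the job in; it is judged then, once.
Readings, each from a call of its own:
- manip.get_time(): time.
- manip.get_joint_positions(): joint angles.
- manip.get_joint_vel(): joint speeds.
- manip.get_tau(): joint torques, N m.
- manip.get_position(): TCP position.
- manip.get_ee_rot(): TCP orientation.
- manip.get_contact_force(): force on the tool from outside, world axes, zero at the start.
- manip.get_torque(): the same for the moment, N m.
- manip.get_width(): finger opening in m.
- manip.get_grip_force(): force on a finger pad.
Only numpy, scipy, OpenCV 4.12 (cv2) and the standard library are available. Lean on these libraries where they do the work, as an engineer would, in place of code of your own. Each camera call takes 0.05 s, during which the arm holds its last target. There are 200 camera calls.

## Task

The brown egg in the wooden rack has just been boiled and is too hot to touch: lift it out with the kitchen tongs. The tongs lie locked shut, so first flip the lock up by its red thumb bar, past upright towards the hinge, so that they spring open; then grip them by the blue handles, close the jaws on the brown egg and lift it about 10 cm above its place. Finish while still holding it up steadily in the tongs, never touch it with the gripper itself, and leave the two white eggs sitting in the rack.

Things in the scene. Friction and masses are not known exactly. Their poses are not given: they have to be found in the camera images.
- tongs_grip (a point): Steel tongs (260 mm, 0.18 kg) lying flat. Point on the middle line between the blue handle grips, 12 mm above the underside, within 5 mm of the centre of mass. x: from hinge to jaws, y: opening direction, z: up. Hinge axis at x = -100 mm, jaw middle at +115. Grips: x from -26 to +38 mm, 2 to 26 mm above the underside; over both 33 mm locked, 56 sprung open, 44 with an egg in the jaws.
- tongs_jaws (a point): Middle of the gap between the two blue jaws, 9 mm above the tongs' underside; axes as tongs_grip. Each jaw: paddle 41 mm long, 20 mm tall from the underside, 4.5 mm thick, with a hollow 5 mm deep on its inside. Sprung open the hollows are 71 mm apart, the lips 60, the outsides 82 (locked: lips about 10 mm apart); the gap changes about twice as much as the width over the grips.
- tongs_lock (a joint): Lock of the tongs: wire loop with a red thumb bar, pivoting on the hinge head about the tongs' y. Near 0 = down, arms held shut; it grows as the bar is raised and swung back over the hinge (upright at about 1.1), stop at 1.75 rad. The arms spring open as it rises, fully at about 1.5. Light (half a newton at the bar); it stays where it is left.
- lock_bar (a point): Middle of the lock's red thumb bar: round-ended, 10 mm thick, 19 mm long along the tongs' y, on a short stem, free at both ends and above. With the lock down it is 41 mm above the tongs' underside (top 46 mm; arms below it reach up to 20 mm, the wire to 27 mm) and 52 mm ahead of the hinge axis. Its sleeve turns freely, so fingers may keep their direction as it swings.
- lock_pivot (a point): Pivot of the lock on the tongs' middle line, 11 mm above the underside; with the lock down the red bar's middle is 58 mm ahead of it and 30 mm above. Axes as tongs_grip; the bar swings about it in the x-z plane, up and backwards.
- tongs_left (a joint): Swing of the tongs' left arm: about 0.02 locked, 0.13 rad sprung fully open, about 0.07 with an egg in the jaws. A spring opens it: 5 to 9 N over the grips close it, enough to carry the tongs part closed; of any squeeze beyond that about half reaches the egg.
- tongs_right (a joint): Swing of the right arm; it equals that of the left arm.
- egg_brown_center (a point): Middle of the brown egg at its widest part: 44 mm across, 57 mm tall, upright, 0.06 kg. In the rack this point is 49 mm above the worktop, 19 mm above the rack's top; the egg reaches 26 mm below it and 30 mm above.
- egg_white_1_center (a point): The same point of one white egg of the same size.
- egg_white_2_center (a point): The same point of the other white egg.
- egg_rack: Fixed wooden egg rack, 70 x 232 x 30 mm (x, y, z), origin under its centre on the worktop. Three round seats in a row along its y at -85, 0 and +85 mm hold the three eggs in any order; its +x points away from the robot.
Not all that is in view belongs to the job. What is shaped like the part that bears egg_brown_center but pink is not meant.

How it is judged:
By the outcome, as a careful person would: the job done as asked, in the order asked, and still so for the second after the job is handed in, while the arm keeps its last pose, push and grip.
It also fails if it takes over 51 s, if anything falls off the work surface, if the arm or the gripper's body presses on something with over 40 N, if the wrist force passes 120 N, or if a joint passes its speed limit or range.

## Working session

There is one attempt and no reset: what is moved stays moved. The work goes in short steps, each a Python script; the robot and the scene stay as the last script left them, time stands still between calls to the robot, and variables do not carry over. Pictures are saved under pics/ and viewed, at most 10 in all, crops included, and the job is handed in when it is done.

```bash
mkdir -p pics
python3 - <<'E'
from rig import manip
import cv2,numpy as np
for n in("scene","top"):
    c=manip.camera(n); cv2.imwrite(f"pics/{n}0.png",c["image"][:,:,::-1]); print(n,c["fx"],c["fy"],c["cx"],c["cy"]); print(np.round(c["cam_to_world"],4).tolist())
print(manip.get_time(),manip.get_ee_rot(),manip.get_width())
E
```

```text
scene 427.9979192337643 427.9979192337643 323.2427143740243 201.5573789474896
[[0.8616, -0.2494, 0.442, 0.0368], [-0.5073, -0.3985, 0.7641, -0.8579], [-0.0144, -0.8826, -0.4699, 0.5737], [0.0, 0.0, 0.0, 1.0]]
top 439.44216124787545 439.44216124787545 320.8929665910271 201.57739683863608
[[-0.0121, -0.9976, 0.0686, 0.4434], [-0.9998, 0.0133, 0.0161, -0.051], [-0.017, -0.0684, -0.9975, 1.0719], [0.0, 0.0, 0.0, 1.0]]
0.1 [-3.07738454e+00 -6.25084017e-01  3.65706298e-04] 0.0855337355048475
```

View pics/scene0.png

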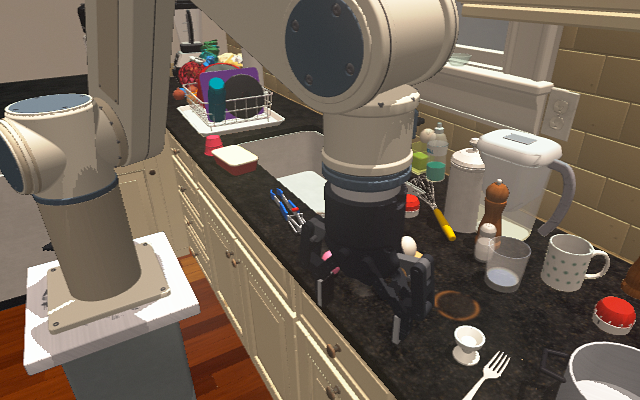

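View pics/top0.png

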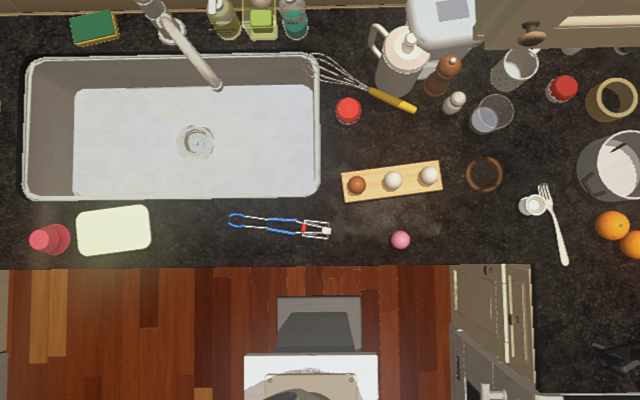

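Candidates: the brown egg at (356,185) in the top view; the pink egg-like thing at (400,240) is not meant; white eggs at (393,181) and (429,175). The tongs lie with their jaws at (235,222) and hinge at (325,230). One close crop follows.

Run:
```python
import cv2
i=cv2.imread("pics/top0.png")[150:260,215:455]
i=cv2.resize(i[:100],None,fx=3.3,fy=3.3,interpolation=cv2.INTER_CUBIC)
j=cv2.imread("pics/top0.png")[203:248,220:340]; j=cv2.resize(j,(792,297),interpolation=cv2.INTER_CUBIC)
import numpy as np
k=np.zeros((600,800,3),np.uint8); a=cv2.resize(cv2.imread("pics/top0.png")[150:255,330:450],(330,289),interpolation=cv2.INTER_CUBIC)
k[:297,:792]=j; k[300:589,:330]=a
cv2.imwrite("pics/crop0.png",k)
```

```text
(no output)
```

View pics/crop0.png

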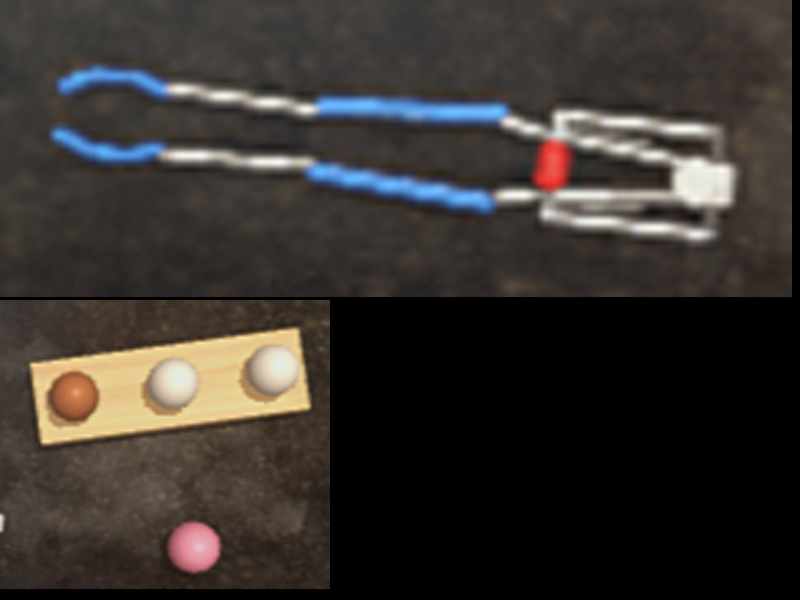

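```bash
cat > h.py <<'E'
from rig import manip
import numpy as np, cv2
from scipy.spatial.transform import Rotation as R
def px2w(c,u,v,z):
    T=np.array(c["cam_to_world"]); d=T[:3,:3]@[(u-c["cx"])/c["fx"],(v-c["cy"])/c["fy"],1]; o=T[:3,3]
    return o+d*(z-o[2])/d[2]
def down(yaw):  # tool z down, tool y along direction yaw+90deg, i.e. tool x along yaw (mirrored ok)
    x=np.array([np.cos(yaw),np.sin(yaw),0]); z=np.array([0,0,-1.]); return R.from_matrix(np.c_[x,np.cross(z,x),z]).as_rotvec()
E
python3 - <<'E'
from h import *
c=manip.camera("top")
t=lambda u,v,z:px2w(c,220+u/6.6,203+v/6.6,z)
e=lambda u,v,z:px2w(c,330+u/2.75,150+v/2.75,z)
P=dict(gj=t(314,139,.02),gh=t(499,157,.02),bar=t(553,165,.045),hinge=t(703,183,.02),jaw=t(110,113,.015),br=e(73,96,.05),w1=e(173,83,.05),w2=e(273,70,.05),rc1=e(31,65,.03),rc2=e(298,29,.03),rc3=e(309,109,.03),rc4=e(41,144,.03))
for k,v in P.items(): print(k,np.round(v,4))
n=lambda a,b:np.linalg.norm((P[a]-P[b])[:2])
print("grip len",n('gj','gh'),"hinge-jaw",n('hinge','jaw'),"eggs",n('br','w1'),n('w1','w2'),"rack",n('rc1','rc2'),n('rc2','rc3'),"hinge-bar",n('hinge','bar'))
d=(P['jaw']-P['hinge'])[:2]; yaw=np.arctan2(d[1],d[0]); print("yaw",yaw)
d2=(P['gj']-P['bar'])[:2]; print(np.arctan2(d2[1],d2[0]))
for y in (yaw,yaw+np.pi):
  print(y,manip.solve_ik([*P['bar'][:2],.15],down(y)))
for a in np.arange(-90,181,15):
  r=np.deg2rad(a); g=P['br'][:2]-.115*np.array([np.cos(r),np.sin(r)])
  q=[manip.solve_ik([*g,zz],down(r+o)) for o in(0,np.pi) for zz in (.065,.18)]
  print(a,np.round(g,3),[None if x is None else round(float(x[5]),2) for x in q])
E
```

```text
gj [0.4634 0.0945 0.02  ]
gh [0.456  0.0273 0.02  ]
bar [0.4527 0.0063 0.045 ]
hinge [ 0.4457 -0.0465  0.02  ]
jaw [0.4739 0.1698 0.015 ]
br [ 0.5515 -0.1181  0.05  ]
w1 [ 0.5614 -0.203   0.05  ]
w2 [ 0.5713 -0.2878  0.05  ]
rc1 [ 0.5812 -0.0835  0.03  ]
rc2 [ 0.6092 -0.3151  0.03  ]
rc3 [ 0.5395 -0.3224  0.03  ]
rc4 [ 0.5124 -0.0911  0.03  ]
grip len 0.06758685287336055 hinge-jaw 0.21820255689805493 eggs 0.08547872506327997 0.08536384747468578 rack 0.2332060765338124 0.07005871593020653 hinge-bar 0.053318637094400205
yaw 1.4413376084479614
1.449840601703384
1.4413376084479614 [-1.23221327e-02  3.41342875e-01  2.07400693e+00 -4.44089210e-16
  7.26242847e-01  1.17136586e-01]
4.582930262037754 None
-90 [ 0.552 -0.003] [None, None, -0.03, -0.03]
-75 [ 0.522 -0.007] [None, None, -0.3, -0.3]
-60 [ 0.494 -0.019] [None, None, -0.59, -0.59]
-45 [ 0.47  -0.037] [2.25, 2.25, -0.89, -0.89]
-30 [ 0.452 -0.061] [1.93, 1.93, -1.21, -1.21]
-15 [ 0.44  -0.088] [1.61, 1.61, -1.53, -1.53]
0 [ 0.437 -0.118] [1.28, 1.28, -1.86, -1.86]
15 [ 0.44  -0.148] [0.96, 0.96, -2.18, -2.18]
30 [ 0.452 -0.176] [0.65, 0.65, -2.49, -2.49]
45 [ 0.47  -0.199] [0.36, 0.36, None, None]
60 [ 0.494 -0.218] [0.09, 0.09, None, None]
75 [ 0.522 -0.229] [-0.17, -0.17, None, None]
90 [ 0.552 -0.233] [-0.42, -0.42, None, None]
105 [ 0.581 -0.229] [-0.66, -0.66, 2.49, 2.49]
120 [ 0.609 -0.218] [-0.89, -0.89, 2.26, 2.26]
135 [ 0.633 -0.199] [-1.11, -1.11, 2.03, 2.03]
150 [ 0.651 -0.176] [-1.33, -1.33, 1.81, 1.81]
165 [ 0.663 -0.148] [-1.55, -1.55, 1.6, 1.6]
180 [ 0.667 -0.118] [-1.76, -1.76, 1.38, 1.38]
```

The sizes agree with the description: eggs 85 mm apart, rack 233 x 70 mm, hinge to jaw 218 mm. Next I'll grip the bar end to end and swing it.

Run:
```python
from h import *
yaw=1.445; o=down(yaw); ax=np.array([np.cos(yaw),np.sin(yaw)]); b=np.array([.4527,.0063])
manip.move_to([*b,.14],o); manip.command_gripper(.04,20)
manip.servo_line([*b,.054],o,rate=.1)
print(manip.get_time(),manip.get_contact_force())
manip.command_gripper(.0,20)
print("w",manip.get_width(),manip.get_grip_force(),manip.get_contact_force())
if .014<manip.get_width()<.024:
    r=np.hypot(.058,.030); a0=np.arctan2(.030,.058)
    for th in np.arange(.2,1.61,.2).tolist()+[1.66]:
        dx=r*np.cos(a0+th)-.058; dz=r*np.sin(a0+th)-.030
        manip.servo_line([*(b+dx*ax),.054+dz],o,rate=.08)
        print(round(th,2),np.round(manip.get_contact_force(),1),round(manip.get_width(),4))
c=manip.camera("top"); cv2.imwrite("pics/t1.png",c["image"][:,:,::-1]); s=manip.camera("scene")["image"][:,:,::-1]
k=np.zeros((600,800,3),np.uint8); k[:300]=cv2.resize(c["image"][200:260,210:370,::-1],(800,300),interpolation=cv2.INTER_CUBIC)
k[300:]=cv2.resize(s[150:270,180:500],(800,300),interpolation=cv2.INTER_CUBIC)
cv2.imwrite("pics/c1.png",k); print(manip.get_time())
```

```text
3.9083 [-0.51892596 -0.31601948  0.01109689]
w 0.016539689284612736 19.49232906103134 [ 0.00684053 -0.53201588  4.06149837]
0.2 [-0.6  0.1  3.1] 0.0165
0.4 [-1.8 -1.9  3.5] 0.0168
0.6 [-0.3 -0.3 -0.6] 0.0166
0.8 [ 0.5  0.6 -1.2] 0.0166
1.0 [-0.7 -0.4 -0.9] 0.0166
1.2 [-0.6 -0.9  0. ] 0.0165
1.4 [-2.4 -5.  10.7] 0.0168
1.6 [-0.6 -0.5 -0.6] 0.0162
1.66 [ 0.7  0.1 -1.6] 0.0167
7.1333
```

View pics/c1.png

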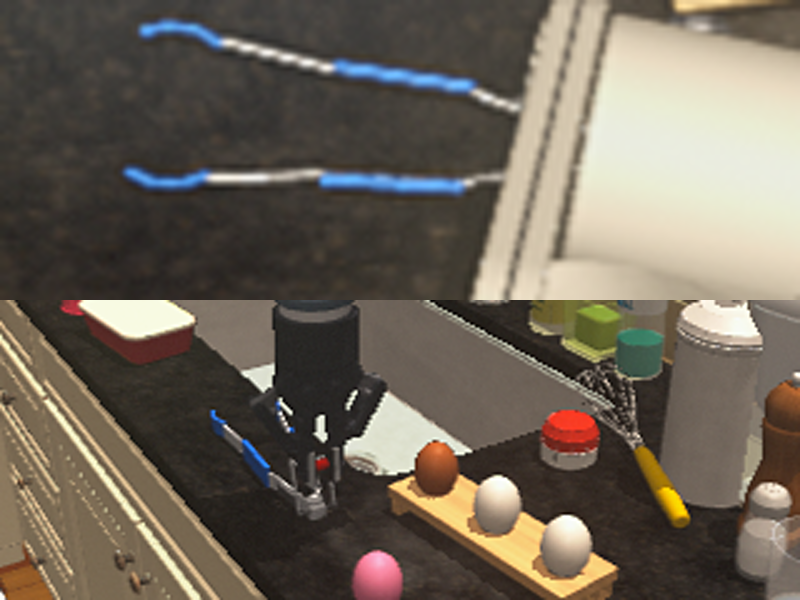

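The lock is over and the arms have sprung open: grips at crop (335..475, 62..92) and (320..465, 172..195). I'll release, rise and measure the tongs again.

Run:
```python
from h import *
manip.command_gripper(.04,20)
p=manip.get_position(); manip.servo_line([p[0],p[1],.19],None,rate=.15)
manip.move_to([.44,-.17,.22],down(1.0)); manip.command_gripper(.085)
c=manip.camera("top"); im=c["image"][:,:,::-1]; cv2.imwrite("pics/t2.png",im)
cv2.imwrite("pics/c2.png",cv2.resize(im[200:255,220:340],(792,363),interpolation=cv2.INTER_CUBIC)); print(manip.get_time(),manip.get_joint_positions()[5],manip.get_width())
```

```text
9.3917 0.17677388060172444 0.08516281879148818
```

View pics/c2.png

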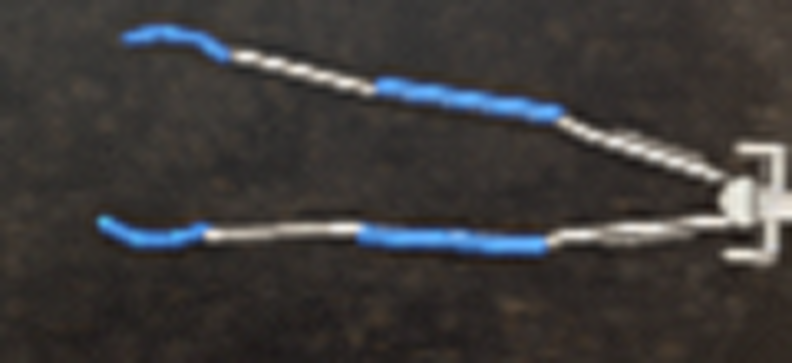

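Run:
```python
from h import *
c=manip.camera("top"); t=lambda u,v,z:px2w(c,220+u/6.6,200+v/6.6,z)[:2]
gj,gh,jaw,hin=t(368,161,.02),t(555,178.5,.02),t(165,138,.015),t(742,200,.02)
d=jaw-hin; yaw=np.arctan2(d[1],d[0]); ax=d/np.linalg.norm(d); d2=gj-gh
g0=(gj+gh)/2-.006*ax
print("yaw",yaw,np.arctan2(d2[1],d2[0]),"len",np.linalg.norm(d),"grip0",g0,"from hinge",(g0-hin)@ax,"lat",np.cross(ax,g0-hin),"jaw-g0",(jaw-g0)@ax,np.cross(ax,jaw-g0))
g=g0+.010*ax
np.save("tong.npy",[yaw,*g0,*g,*jaw])
o=down(yaw)
manip.move_to([*g,.13],o); manip.servo_line([*g,.04],o,rate=.12); manip.servo_line([*g,.024],o,rate=.04)
print(manip.get_contact_force(),manip.get_joint_positions()[5])
manip.command_gripper(.051,20); print("w",manip.get_width(),manip.get_grip_force(),manip.get_contact_force())
manip.servo_line([*g,.115],o,rate=.08)
manip.hold(.3); print("lift",manip.get_width(),manip.get_grip_force(),manip.get_contact_force(),manip.get_torque(),manip.get_time())
im=manip.camera("top")["image"][:,:,::-1]; s=manip.camera("scene")["image"][:,:,::-1]
k=np.zeros((600,800,3),np.uint8); k[:300]=cv2.resize(im[195:255,210:370],(800,300),interpolation=cv2.INTER_CUBIC)
k[300:]=cv2.resize(s[130:250,180:500],(800,300),interpolation=cv2.INTER_CUBIC)
cv2.imwrite("pics/c3.png",k)
```

```text
yaw 1.451660102626464 1.465435830435196 len 0.21183974477217682 grip0 [0.45804319 0.03494206] from hinge 0.09629202493664896 lat -2.9189522115022e-05 jaw-g0 0.11554771983552785 2.9189522115020267e-05
[-0.55399202 -0.30098837  0.12749069] 0.1907203996620753
w 0.051478887537017584 6.888571232557297 [-0.08028176  0.75798313  5.53082004]
lift 0.05122919963277556 4.836959391832352 [-0.25022562  0.90259148 -1.11631466] [ 0.04777476  0.05029587 -0.03729111] 13.85<stdin>:6: DeprecationWarning: Arrays of 2-dimensional vectors are deprecated. Use arrays of 3-dimensional vectors instead. (deprecated in NumPy 2.0)
```

View pics/c3.png

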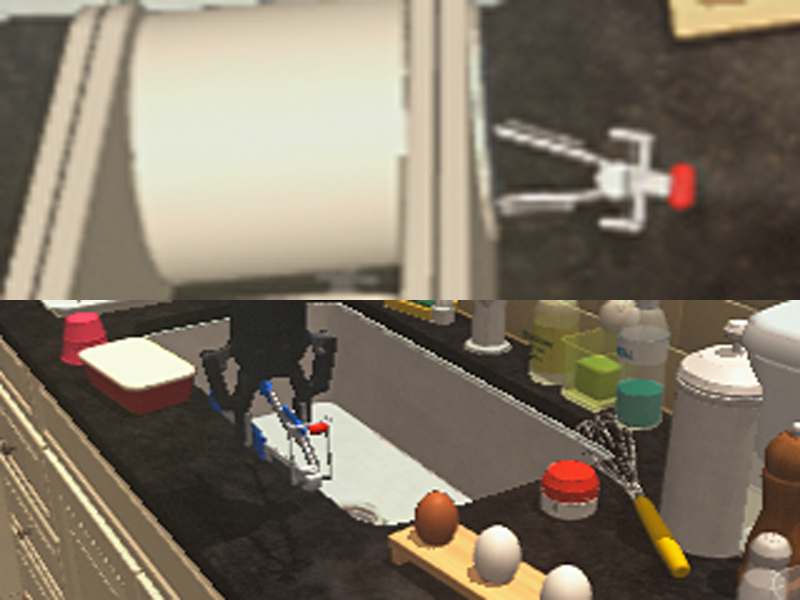

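Run:
```python
from h import *
yt=.116; egg=np.array([.5515,-.1181]); u=np.array([np.cos(yt),np.sin(yt)]); g=egg-.1055*u
p=manip.get_position(); manip.servo_line([p[0],p[1],.16],None,rate=.1)
manip.servo_line([*g,.165],down(yt),rate=.07)
print(manip.get_width(),manip.get_grip_force(),manip.get_contact_force(),manip.get_position(),manip.get_time())
c=manip.camera("top"); s=manip.camera("scene"); np.save("t4.npy",c["image"]); 
k=np.zeros((600,800,3),np.uint8); k[:300]=cv2.resize(c["image"][140:230,260:500,::-1],(800,300),interpolation=cv2.INTER_CUBIC)
k[300:]=cv2.resize(s["image"][120:255,220:580,::-1],(800,300),interpolation=cv2.INTER_CUBIC)
cv2.imwrite("pics/c4.png",k)
# expected scene-pixel of jaw middle and hinge if level (underside at .141)
T=np.linalg.inv(np.array(s["cam_to_world"]))
for cam in(s,c):
  T=np.linalg.inv(np.array(cam["cam_to_world"]))
  for q in ([*(g+.1055*u),.150],[*(g-.11*u),.152],[*egg,.049]):
    v=T@[*q,1]; print(cam["fx"]*v[0]/v[2]+cam["cx"],cam["fy"]*v[1]/v[2]+cam["cy"])
```

```text
0.050989329858417975 4.836373552680016 [ 0.14468968  0.12432556 -1.66558394] [ 0.4467158  -0.13013606  0.1649852 ] 17.2083
355.2739932906924 180.32076578514113
275.6393583001377 207.57494932836292
354.4087238450643 217.99857252034548
359.56140498871116 179.87661125090483
373.58184849514475 282.48357309520077
356.5013269658202 184.96094087413965
```

View pics/c4.png

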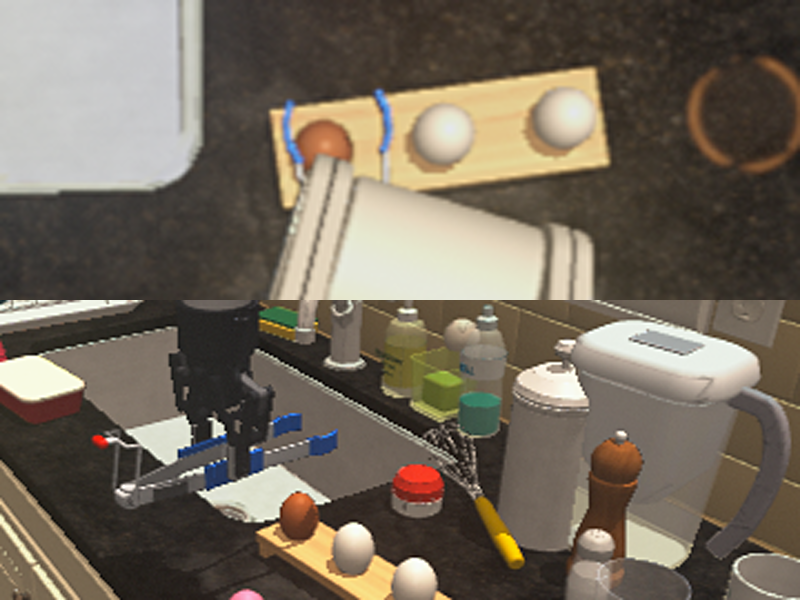

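The tongs hang level; the jaws sit about 3.5 mm too far in +x and -y relative to the egg. I'll correct that and descend.

Run:
```python
from h import *
p=manip.get_position(); g=np.array([p[0]-.0035,p[1]+.0035])
manip.servo_line([*g,.15],None,rate=.08)
for z in(.11,.085,.063):
    manip.servo_line([*g,z],None,rate=.06); print(z,np.round(manip.get_contact_force(),2),manip.get_grip_force())
c=manip.camera("top"); s=manip.camera("scene"); print(manip.get_time())
k=np.zeros((600,800,3),np.uint8); k[:300]=cv2.resize(c["image"][155:215,320:480,::-1],(800,300),interpolation=cv2.INTER_CUBIC)
k[300:]=cv2.resize(s["image"][170:260,260:500,::-1],(800,300),interpolation=cv2.INTER_CUBIC)
cv2.imwrite("pics/c5.png",k)
```

```text
0.11 [ 0.2  -0.42 -2.02] 4.837731420993805
0.085 [-0.78 -1.2  -1.77] 4.838345870375633
0.063 [-0.36 -0.46 -1.81] 4.837777242064476
19.6583
```

View pics/c5.png

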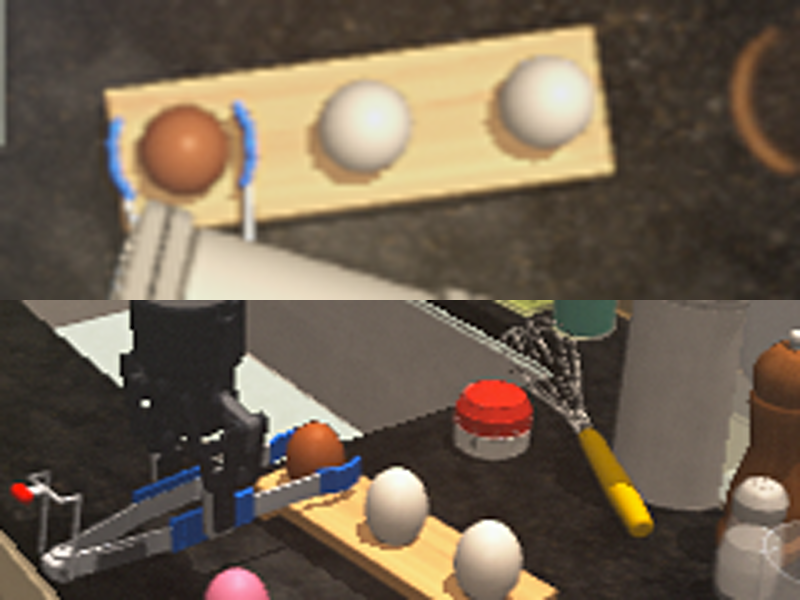

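The egg (185,148) sits centred between the jaws (115 and 250). I'll close and lift.

Run:
```python
from h import *
p=manip.get_position(); g=p[:2]+np.array([.0012,.0005])
manip.servo_line([*g,p[2]],None,rate=.03)
manip.command_gripper(.046,28); manip.command_gripper(.030,28); manip.hold(.3)
print("w",manip.get_width(),manip.get_grip_force(),manip.get_contact_force())
if manip.get_width()>.040:
    manip.servo_line([*g,.075],None,rate=.04); print(manip.get_width(),manip.get_contact_force())
    manip.servo_line([*g,p[2]+.1],None,rate=.07); manip.hold(.5)
print(manip.get_width(),manip.get_grip_force(),manip.get_contact_force(),manip.get_position(),manip.get_time())
c=manip.camera("top"); s=manip.camera("scene")
k=np.zeros((600,800,3),np.uint8); k[:300]=cv2.resize(c["image"][155:215,320:480,::-1],(800,300),interpolation=cv2.INTER_CUBIC)
k[300:]=cv2.resize(s["image"][130:265,220:580,::-1],(800,300),interpolation=cv2.INTER_CUBIC)
cv2.imwrite("pics/c6.png",k)
```

```text
w 0.04255397493657291 29.037790596485138 [-0.90899137 -0.23770184 -1.14821245]
0.0422358285872847 [-1.11928144  0.77679713 -1.58678175]
0.04245870705664447 28.82095992565155 [ 0.54771807 -0.48693576 -2.57854808] [ 0.44448098 -0.12618474  0.16299013] 23.0083
```

View pics/c6.png

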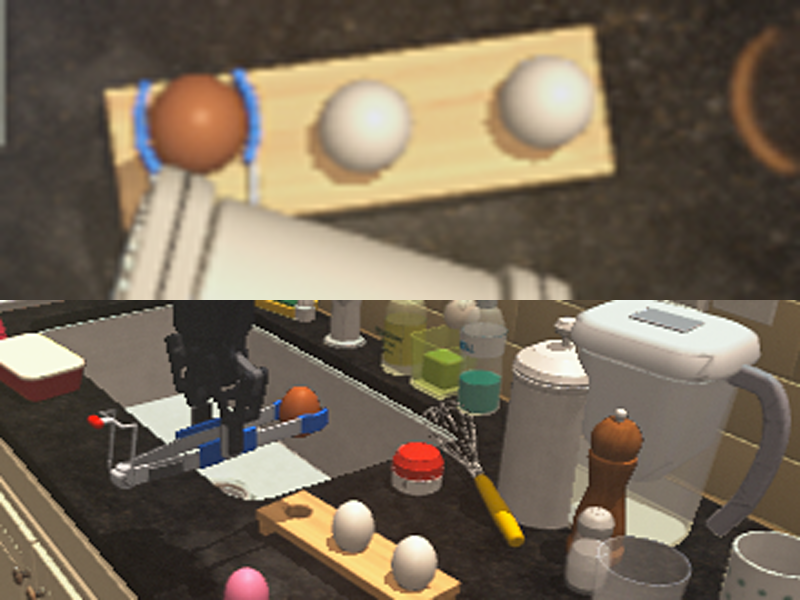

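The brown egg is up in the jaws (scene crop 300,405), its seat (298,512) is empty, and both white eggs are still in the rack.

```bash
python3 -c "
from rig import manip
manip.hold(.5); print(manip.get_width(), manip.sign_off())"
```

```text
the job is handed in; nothing more can be done
0.04277995378673021 None
```

The brown egg is held about 10 cm above its seat in the tongs, with both white eggs still in the rack, and I handed the job in at about 23.5 s of the 51 s allowed.

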